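# Pack the divided crate for an outside cake job

## Robot

A 6-joint arm with a two-finger parallel gripper is mounted at the origin on a cart in front of the work surface, level with it; the furniture and walls round the work are solid. World frame = base frame: x ahead of the robot, y to its left, z up, the work surface at z = 0. Lengths are in mm, angles in rad, forces in N, time in s.
With the tool pointing down it reaches from about 250 to 850 mm from the base axis. Payload 12.5 kg.
Tool frame: the origin (TCP) lies at the very end of the fingers, on their centre line; the grasp point (between the pads) lies arm.pinch_z behind it (arm.pinch_z is the distance from the TCP to the grasp point, in mm); z points along the fingers, x is the direction in which the jaws open and shut, and the axes are right-handed (so a half turn about z gives the same grasp; the last joint's range is limited). The gripper opens to 93 mm and grips with 3 to 60 N. Pads are 15 mm wide; open, the fingers measure 128 mm over their backs; the gripper's body (75 mm by 188 mm) begins 65 mm behind the grasp point.
Start: joints at [-1.429, 0.351, 1.652, -0, 1.139, -0.085], TCP at [123.694, -535.896, 218.633] pointing down, gripper open.
Joint ranges: [-2.75, 2.75], [-0.79, 2.1], [0.01, 2.65], [-1.57, 4.71], [0.07, 3.14], [-2.87, 2.87]. Speed limits (rad/s): [2.22, 2.22, 2.79, 3.14, 3.14, 3.14].

## Interface

Orientations are given as a unit quaternion [w, x, y, z].
In Python, from bench import arm gives the robot as it stands.
- The arm moves only by the tool move_arm, never from a script. Its arguments are lists of equal length, an entry for each row: "twist": the turn, a rotation vector about the tool's x, y, z in degrees, a list of three; "delta_pos": the shift along the tool's x, y, z in cm, a list of three; "claw": the opening, from -1 (shut) to 1 (fully open), so that 0 is half open. A call has 1 to 20 rows; each row is the pose to reach, as a shift and turn from the pose commanded when the call began, along the tool's axes at that moment; what a row does not reach only later rows make up. A row lasts 1/8 s, in which the tool goes at most 62.5 mm and 10.7 degrees, less where a joint would pass 70% of its speed; a pose out of reach is approached as far as the arm can. A call with a gripper value outside its range is refused whole. The fingers move at their own pace and stop on an object; "grip_force" is the grip in N (left out, the last holds). Time passes only in rows, so rows that repeat a pose let the fingers close. It gives the time, the measured TCP pose, the force and the opening at its end, in the units of the state.
- arm.get_state(): the state, without advancing time (a new reading comes with each control period).
- arm.read_camera(name): name is "scene" or "side" or "wrist"; returns a dict with "img" (420x560x3 uint8, blue, green, red), "range_z" (420x560 float32, mm along the optical axis (not along the pixel's ray), 0 where there is no reading), "camera_matrix" (3x3 intrinsics, pixels), "R" (3x3) and "t" (3): a world point X has camera coordinates R X + t. Camera axes: x right, y down, z forward; pixel columns grow to the right and rows downward; lengths in mm; the calibration is good to about 2 mm. A picture is of the moment at which its call begins.
- arm.close_job(): hands the job in, once; it reports no verdict.
The state is a dict: "time": time; "joints": joint angles; "dq": joint speeds; "tau": joint torques, N m; "ee_pos": TCP position; "ee_rot": TCP orientation; "wrist_force": force on the tool from outside, world axes, zero at the start; "wrist_torque": the same for the moment, N m; "gripper_width": opening from 0.0 (shut) to 1.0 (fully open).
Only numpy, scipy, OpenCV 4.12 (cv2) and the standard library are available. Lean on these libraries where they do the work, as an engineer would, in place of code of your own. Each camera call takes 0.05 s, during which the arm holds its last target. There are 200 camera calls.

## Task

Pack the wooden divided crate for tonight's outside cake job: stand every black-capped spice jar from the worktop upright in the front row, one per cell, and stand every long metal nozzle tin on end in the back row, one per cell, with its heavy end down so that it does not tip over on the van. Both ends of a tin look alike: lift it by the handle on its lid and see which end dips. Leave the yolk bowl, the pastry ring and the card drum where they are.

Things in the scene. Friction and masses are not known exactly. Their poses are not given: they have to be found in the camera images.
- crate: open wooden crate standing on the worktop (it does not move), 154 mm front to back and 228 mm long, divided into 2 rows of 3 square cells, each 68 mm wide inside, 74 mm from centre to centre, walls 6 mm thick. Inner floor 10 mm above the worktop, dividers reach 74 mm, outer walls 80 mm. Origin: centre of its underside; x points from the front row (nearer the robot) to the back row, y along the rows to the left, z up
- front_cell_1 (a point): centre of the floor of the left cell of the front row, for jars; axes as the crate's
- front_cell_2 (a point): centre of the floor of the middle cell of the front row, for jars; axes as the crate's
- front_cell_3 (a point): centre of the floor of the right cell of the front row, for jars; axes as the crate's
- back_cell_1 (a point): centre of the floor of the left cell of the back row, for tins; axes as the crate's
- back_cell_2 (a point): centre of the floor of the middle cell of the back row, for tins; axes as the crate's
- back_cell_3 (a point): centre of the floor of the right cell of the back row, for tins; axes as the crate's
- jar_a_centre (a point): centre (half-way up) of a closed spice jar with a black cap, 53 mm across, 112 mm high, cap 50 mm across and 23 mm high, 0.1 to 0.17 kg, standing loose on the worktop; z along its axis, upwards. May be absent
- jar_a: the same jar; origin at the centre of its underside
- jar_b_centre (a point): centre (half-way up) of a closed spice jar with a black cap, 53 mm across, 110 mm high, cap 50 mm across and 23 mm high, 0.1 to 0.17 kg, standing loose on the worktop; z along its axis, upwards. May be absent
- jar_b: the same jar; origin at the centre of its underside
- jar_c_centre (a point): centre (half-way up) of a closed spice jar with a black cap, 51 mm across, 112 mm high, cap 48 mm across and 23 mm high, 0.1 to 0.17 kg, standing loose on the worktop; z along its axis, upwards. May be absent
- jar_c: the same jar; origin at the centre of its underside
- tin_1_centre (a point): centre of a closed bare-metal nozzle tin, a box 170 x 56 x 44 mm (58 mm over the lid's skirt), 0.5 to 0.75 kg, lying flat on the worktop, lid up; x along its length, y across its width, z out of its lid. The load is wedged at one end, nothing outside shows which, and it may differ from tin to tin
- tin_1_grip (a point): centre of the tin's handle grip, a black block 40 mm long (along y, the tin's width), 13 mm wide, 18 mm high, on two thin arms 27 mm above the handle's pin, which runs along y 18 mm above the middle of the lid; so 89 mm above the worktop when the tin lies flat and the handle is up. z from the pin to the grip, y as the tin's
- tin_1_handle (a joint): angle of that handle on its tin (rad): 0 = square to the lid, +1.62 folded to the tin's +x end, -1.62 to its -x end; it swings lengthwise only and stays where it is left, but the tin's weight turns it easily: held by the grip, the tin hangs with its heavy end 45 to 70 degrees below level
- tin_1: the same tin; origin at the centre of its underside, axes as for its centre; centre of mass about 50 mm from the middle towards the heavy end and half-way between bottom and lid
- tin_2_centre (a point): centre of a closed bare-metal nozzle tin, a box 170 x 56 x 44 mm (58 mm over the lid's skirt), 0.5 to 0.75 kg, lying flat on the worktop, lid up; x along its length, y across its width, z out of its lid. The load is wedged at one end, nothing outside shows which, and it may differ from tin to tin
- tin_2_grip (a point): centre of the tin's handle grip, a black block 40 mm long (along y, the tin's width), 13 mm wide, 18 mm high, on two thin arms 27 mm above the handle's pin, which runs along y 18 mm above the middle of the lid; so 89 mm above the worktop when the tin lies flat and the handle is up. z from the pin to the grip, y as the tin's
- tin_2_handle (a joint): angle of that handle on its tin (rad): 0 = square to the lid, +1.62 folded to the tin's +x end, -1.62 to its -x end; it swings lengthwise only and stays where it is left, but the tin's weight turns it easily: held by the grip, the tin hangs with its heavy end 45 to 70 degrees below level
- tin_2: the same tin; origin at the centre of its underside, axes as for its centre; centre of mass about 50 mm from the middle towards the heavy end and half-way between bottom and lid
- yolk_bowl: small glass bowl of yolk, 116 mm across, 44 mm high, loose, to be left alone; origin at the centre of its underside
- cutter_ring: fluted steel pastry cutter ring, 55 mm across, 30 mm high, loose, to be left alone; origin at the centre of its underside
- card_drum: yellow card drum with a white lid, 75 mm across, 96 mm high, loose, to be left alone; origin at the centre of its underside

How it is judged (in metres and radians):
At the end, for the whole second after the job is handed in: Every jar present stands upright (within 0.15 rad) on the floor of a front-row cell, every tin present stands on its heavy end (within 0.15 rad of upright) on the floor of a back-row cell, one thing per cell, all released and at rest (x of jar_a_centre in the frame of crate between -0.075 and -0.003 m and y of jar_a_centre in the frame of crate between -0.115 and 0.115 m and z of each of jar_a_centre, jar_b_centre, jar_c_centre in the frame of crate below 0.074 m and angle between each of jar_a_centre, jar_b_centre, jar_c_centre's own z axis and vertical below 0.15 rad and linear speed of each of jar_a, jar_b, jar_c, tin_1, tin_2 below 0.02 m/s and x of jar_b_centre in the frame of crate between -0.075 and -0.003 m and y of jar_b_centre in the frame of crate between -0.115 and 0.115 m and x of jar_c_centre in the frame of crate between -0.075 and -0.003 m and y of jar_c_centre in the frame of crate between -0.115 and 0.115 m and x of tin_1_centre in the frame of crate between 0.003 and 0.075 m and y of tin_1_centre in the frame of crate between -0.115 and 0.115 m and z of each of tin_1_centre, tin_2_centre in the frame of crate below 0.103 m and angle between the x axis of each of tin_1_centre, tin_2_centre and the z axis of crate, either way round below 0.15 rad and height (world z) of each of tin_1_load, tin_2_load below 0.06 m and x of tin_2_centre in the frame of crate between 0.003 and 0.075 m and y of tin_2_centre in the frame of crate between -0.115 and 0.115 m); the robot touches nothing.
It fails at once if the yolk bowl is shoved more than 3 cm from its place (distance of yolk_bowl from where it was at the start of the episode above 0.03 m).
It fails at once if the cutter ring is shoved more than 3 cm from its place (distance of cutter_ring from where it was at the start of the episode above 0.03 m).
It fails at once if the card drum is shoved more than 3 cm from its place (distance of card_drum from where it was at the start of the episode above 0.03 m).
Of jar_a, jar_b, jar_c only 2 to 3 are there at a start; the rules pass over those that are not, and their reading is None.
At some moment in a run one of tin_1, tin_2 may be knocked a few centimetres aside while the robot is not near it.
It also fails if it takes over 184 s, if anything falls off the work surface, if the arm or the gripper's body presses on something with over 40 N, if the wrist force passes 120 N, or if a joint passes its speed limit or range.

## Working session

There is one attempt and no reset: what is moved stays moved. The work goes in short steps, Python scripts to look and compute and a tool call to move; the robot and the scene stay as the last step left them, time stands still between calls to the robot, and variables do not carry over. Pictures are saved under pics/ and viewed, about 12 in all and at most 16, crops included, and the job is handed in when it is done.

Besides the shell and the picture viewer there is one more tool, called after "Request:" as name(argument=value, ...) on one line, values as JSON. move_arm: Moves the arm, as the interface text tells. Its arguments: {"type":"object","properties":{"twist":{"type":"array","items":{"type":"array","items":{"type":"number"}}},"delta_pos":{"type":"array","items":{"type":"array","items":{"type":"number"}}},"claw":{"type":"array","items":{"type":"number"}},"grip_force":{"type":"number"}},"required":["twist","delta_pos","claw"]}

```bash
mkdir -p pics; cat > h.py <<'E'
from bench import arm
import numpy as np, cv2
def cam(n,save=None):
    c=arm.read_camera(n)
    if save: cv2.imwrite('pics/'+save,c['img'])
    return c
def pts(c):
    K=c['camera_matrix'];z=c['range_z'];v,u=np.indices(z.shape)
    P=np.stack([(u-K[0,2])/K[0,0]*z,(v-K[1,2])/K[1,1]*z,z],-1)
    W=(P-np.array(c['t']).ravel())@np.array(c['R'])
    W[z==0]=np.nan
    return W
E
python3 - <<'E'
from h import *
a=cam('scene');b=cam('side')
s=arm.get_state();print(s,arm.pinch_z)
np.savez('s0.npz',a=pts(a),b=pts(b),ai=a['img'],bi=b['img'])
cv2.imwrite('pics/a.png',a['img']);cv2.imwrite('pics/b.png',b['img'])
for c in(a,b):print(-np.array(c['R']).T@np.array(c['t']).ravel(),c['camera_matrix'][0,0])
E
```

```text
{'time': 0.1, 'joints': array([-1.42859689e+00,  3.51166871e-01,  1.65237193e+00, -1.52902412e-05,
        1.13913770e+00, -8.46348463e-02]), 'dq': array([-1.30152975e-03, -1.85847361e-03, -1.12063367e-03,  3.41312877e-04,
       -6.27650908e-04,  1.87459651e-05]), 'tau': array([ 1.92825551e-03, -4.98025417e+01, -2.85702592e+01,  7.01203826e-02,
        2.39095115e-02, -3.19149660e-05]), 'ee_pos': array([ 123.64761758, -535.58485941,  218.15925853]), 'ee_rot': array([-3.66962097e-04,  7.82591821e-01, -6.22534937e-01, -3.98831187e-04]), 'wrist_force': array([-1.06918185, -0.11979892, -0.4359727 ]), 'wrist_torque': array([-5.71546790e-05,  3.24372208e-02,  2.61304928e-02]), 'gripper_width': 0.9974608772744525} 18.8
[-92.06043989 577.43936929 639.71254589] 414.3153121455362
[512.46303866 646.40871835 899.23352532] 412.240392076596
```

View pics/a.png

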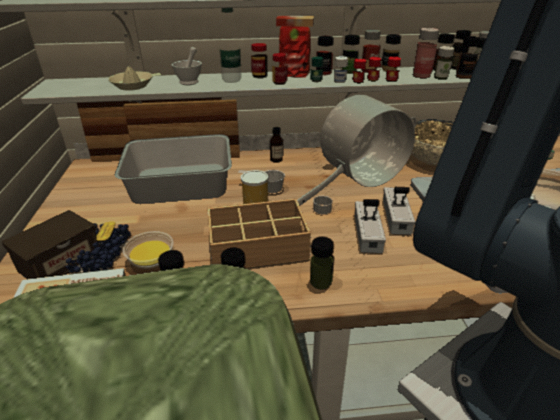

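View pics/b.png

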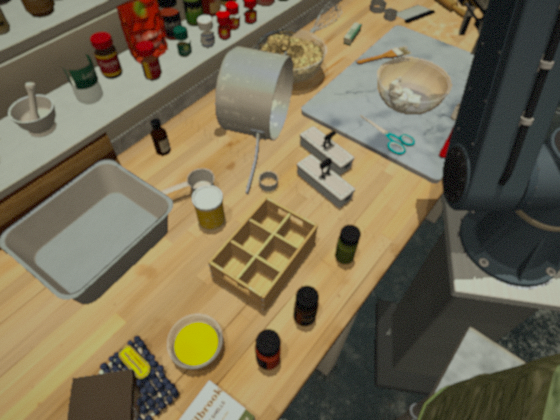

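The pictures show three jars (side view caps at about (349,233), (307,293) and (268,341)) and two tins at about (327,148) and (325,180), handles up. The crate is centred at about (264,252). Bowl, drum and ring stand behind or left of it.

```bash
cat > m.py <<'E'
from h import *
d=np.load('s0.npz')
def rect(W,m,name):
    p=W[m];p=p[~np.isnan(p).any(1)]
    r=cv2.minAreaRect(p[:,:2].astype(np.float32))
    print(name,len(p),'rect',np.round(r[0]),np.round(r[1]),round(r[2],1),'z',np.round(np.percentile(p[:,2],[5,50,95])),'med',np.round(np.median(p,0)))
W=d['b'];im=d['bi'];hsv=cv2.cvtColor(im,cv2.COLOR_BGR2HSV)
def box(u0,v0,u1,v1):
    m=np.zeros(W.shape[:2],bool);m[v0:v1,u0:u1]=1;return m
for n,b in dict(j1=(330,220,370,268),j2=(288,280,325,330),j3=(250,325,288,375)).items():
    m=box(*b)&(W[...,2]>100);rect(W,m,n)
rect(W,box(205,195,325,310)&(W[...,2]>76)&(W[...,2]<86),'crate')
rect(W,box(205,195,325,310)&(W[...,2]>65)&(W[...,2]<90),'crate+')
mm=(W[...,2]>38)&(W[...,2]<52)&box(285,120,365,205)
n,l,st,ce=cv2.connectedComponentsWithStats(mm.astype(np.uint8))
for i in range(1,n):
    if st[i,4]>80: rect(W,l==i,'tin')
mm=(W[...,2]>75)&(W[...,2]<110)&box(285,120,365,205)
n,l,st,ce=cv2.connectedComponentsWithStats(mm.astype(np.uint8))
for i in range(1,n):
    if st[i,4]>8: rect(W,l==i,'grip');print(ce[i])
for n,b in dict(bowl=(165,315,228,370),drum=(190,180,228,235),ring=(255,170,282,192),potall=(215,45,300,195)).items():
    rect(W,box(*b)&(W[...,2]>15),n)
rect(W,box(240,130,268,195)&(W[...,2]>15),'pothandle')
# topdown map
H=np.full((400,700),0.);C=np.zeros((400,700,3),np.uint8)
for k,i in(('a','ai'),('b','bi')):
    P=d[k].reshape(-1,3);I=d[i].reshape(-1,3)
    ok=~np.isnan(P).any(1)&(P[:,2]<300)&(P[:,2]>-30);P=P[ok];I=I[ok]
    r=((900-P[:,0])/2).astype(int);c=((800-P[:,1])/2).astype(int)
    o=np.argsort(P[:,2]);r,c,I=r[o],c[o],I[o]
    k2=(r>=0)&(r<400)&(c>=0)&(c<700);C[r[k2],c[k2]]=I[k2]
cv2.imwrite('pics/top.png',C)
E
python3 m.py
```

```text
j1 328 rect [416. 114.] [46. 45.] 29.3 z [104. 111. 114.] med [417. 116. 111.]
j2 445 rect [497. 282.] [48. 47.] 7.0 z [105. 110. 112.] med [497. 284. 110.]
j3 543 rect [561. 388.] [48. 48.] 31.3 z [107. 112. 114.] med [561. 389. 112.]
crate 877 rect [650. 133.] [229. 247.] 64.9 z [76. 79. 82.] med [616. 164.  79.]
crate+ 2088 rect [605. 154.] [230. 351.] 64.8 z [66. 75. 82.] med [614. 156.  75.]
tin 828 rect [ 494. -225.] [ 61. 175.] 50.6 z [40. 44. 47.] med [ 489. -217.   44.]
tin 958 rect [ 487. -107.] [ 61. 172.] 50.5 z [40. 44. 47.] med [481. -99.  44.]
grip 76 rect [ 488. -220.] [41. 15.] 50.0 z [81. 94. 98.] med [ 488. -216.   94.]
[329.28947368 135.30263158]
grip 99 rect [ 492. -111.] [39. 18.] 50.2 z [83. 94. 98.] med [ 492. -108.   94.]
[324.87878788 163.54545455]
bowl 2411 rect [716. 387.] [115. 112.] 10.8 z [20. 24. 44.] med [720. 384.  24.]
drum 1123 rect [789.  13.] [ 74. 171.] 24.7 z [23. 92. 96.] med [766.  70.  92.]
ring 144 rect [641. -86.] [54. 54.] 45.6 z [15. 24. 31.] med [642. -94.  24.]
potall 7103 rect [ 724. -331.] [287. 734.] 8.7 z [ 30. 168. 243.] med [ 706. -256.  168.]
pothandle 502 rect [ 685. -144.] [ 77. 208.] 15.4 z [19. 59. 99.] med [ 685. -154.   59.]
```

View pics/top.png

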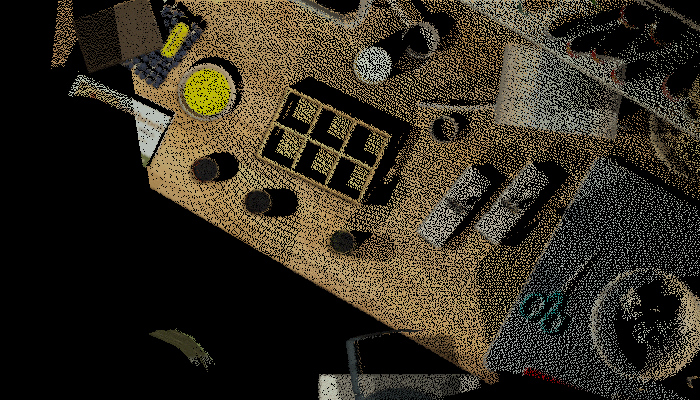

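The top-down map agrees with the stated sizes: tins about 61x173, caps 48, bowl 115. Next I refine the crate pose and work out the first move, to above the nearer tin.

```bash
cat >> h.py <<'E'
from scipy.spatial.transform import Rotation as Rn
def tool():
    s=arm.get_state();q=s['ee_rot'];R=Rn.from_quat([q[1],q[2],q[3],q[0]]).as_matrix()
    return s,R
def go(x,y,z,psi):
    s,R=tool();p=np.radians(psi)
    Rt=np.array([[np.cos(p),np.sin(p),0],[np.sin(p),-np.cos(p),0],[0,0,-1]])
    d=R.T@(np.array([x,y,z])-s['ee_pos'])/10
    print('t',round(s['time'],1),'ee',np.round(s['ee_pos']),'psi',round(np.degrees(np.arctan2(R[1,0],R[0,0])),1),'J',np.round(s['joints'],2),'w',round(s['gripper_width']*93,1),'F',np.round(s['wrist_force'],1))
    print('  delta',np.round(d,2),'twist',np.round(Rn.from_matrix(R.T@Rt).as_rotvec(degrees=True),1))
def blob(W,m,name=''):
    p=W[m];p=p[~np.isnan(p).any(1)]
    r=cv2.minAreaRect(p[:,:2].astype(np.float32))
    print(name,len(p),'rect',np.round(r[0],1),np.round(r[1]),round(r[2],1),'z',np.round(np.percentile(p[:,2],[5,50,95])),'med',np.round(np.median(p,0)))
E
python3 - <<'E'
from h import *
d=np.load('s0.npz')
for k in'ab':
    W=d[k]; r=np.hypot(W[...,0]-608,W[...,1]-154)
    blob(W,(r<142)&(W[...,2]>70)&(W[...,2]<86),'crate')
    blob(W,(r<142)&(W[...,2]>77)&(W[...,2]<84),'crate')
    blob(W,(np.hypot(W[...,0]-770,W[...,1]-54)<60)&(W[...,2]>88),'drum')
go(485,-109,290,50.6)
E
```

```text
crate 1393 rect [608.2 150. ] [228. 161.] 65.1 z [71. 75. 80.] med [595. 154.  75.]
crate 541 rect [606.9 150.6] [228. 158.] 65.0 z [77. 79. 81.] med [586. 161.  79.]
drum 340 rect [768.1  53.6] [72. 78.] 55.8 z [90. 94. 96.] med [766.  54.  94.]
crate 1624 rect [609.1 152. ] [229. 156.] 65.0 z [71. 76. 82.] med [611. 163.  76.]
crate 742 rect [608.7 152.2] [229. 155.] 64.9 z [77. 80. 82.] med [607. 169.  80.]
drum 618 rect [770.   55.3] [75. 74.] 74.5 z [91. 94. 97.] med [769.  56.  94.]
t 0.1 ee [ 124. -536.  218.] psi -77.0 J [-1.43  0.35  1.65 -0.    1.14 -0.08] w 92.8 F [-1.1 -0.1 -0.4]
  delta [-33.45 -44.8   -7.14] twist [-1.000e-01  0.000e+00 -1.276e+02]
```

Request:
move_arm(twist=[[0,0,-127.6],[0,0,-127.6],[0,0,-127.6],[0,0,-127.6],[0,0,-127.6],[0,0,-127.6],[0,0,-127.6],[0,0,-127.6],[0,0,-127.6],[0,0,-127.6],[0,0,-127.6],[0,0,-127.6],[0,0,-127.6],[0,0,-127.6],[0,0,-127.6],[0,0,-127.6]], delta_pos=[[0,0,-7],[-33.4,-44.8,-7],[-33.4,-44.8,-7],[-33.4,-44.8,-7],[-33.4,-44.8,-7],[-33.4,-44.8,-7],[-33.4,-44.8,-7],[-33.4,-44.8,-7],[-33.4,-44.8,-7],[-33.4,-44.8,-7],[-33.4,-44.8,-7],[-33.4,-44.8,-7],[-33.4,-44.8,-7],[-33.4,-44.8,-7],[-33.4,-44.8,-7],[-33.4,-44.8,-7]], claw=[0.4,0.4,0.4,0.4,0.4,0.4,0.4,0.4,0.4,0.4,0.4,0.4,0.4,0.4,0.4,0.4], grip_force=40)

```text
time: 2.1
ee_pos: [485.1, -109.8, 288.6]
ee_rot: [0.0, 0.904, 0.427, 0.0]
wrist_force: [-0.8, -0.1, 0.8]
gripper_width: 0.703
```

```bash
python3 - <<'E'
from h import *
c=cam('wrist','w1.png');W=pts(c)
z=W[...,2]
for lo,hi,mn in((36,54,300),(75,110,40)):
    n,l,st,ce=cv2.connectedComponentsWithStats(((z>lo)&(z<hi)).astype(np.uint8))
    for i in range(1,n):
        if st[i,4]>mn: blob(W,l==i,str((lo,np.round(ce[i]))))
go(488,-108,73,50.6)
E
```

```text
(36, array([494.,  98.])) 762 rect [567.  113.9] [43. 88.] 25.3 z [37. 46. 53.] med [565. 127.  46.]
(36, array([434., 138.])) 976 rect [563.   51.1] [ 12. 154.] 64.9 z [37. 43. 52.] med [560.  51.  43.]
(36, array([282., 173.])) 6673 rect [ 486.4 -110.4] [ 58. 172.] 50.7 z [42. 44. 46.] med [ 475. -101.   44.]
(36, array([497., 171.])) 742 rect [616.9  72.7] [57. 64.] 64.5 z [37. 45. 53.] med [638.  90.  45.]
(36, array([214., 228.])) 4758 rect [ 492.3 -227.6] [ 58. 172.] 49.6 z [42. 44. 46.] med [ 471. -208.   44.]
(36, array([513., 260.])) 601 rect [750.9  46.2] [33. 71.] 17.2 z [37. 45. 53.] med [739.  42.  45.]
(36, array([194., 402.])) 605 rect [ 655.8 -405.1] [19. 63.] 83.1 z [37. 43. 53.] med [ 648. -404.   43.]
(75, array([480., 127.])) 2505 rect [585.5  98.4] [116. 154.] 64.8 z [76. 79. 81.] med [546.  72.  79.]
(75, array([282., 194.])) 567 rect [ 490.5 -113.8] [39. 13.] 50.5 z [87. 96. 98.] med [ 490. -113.   96.]
(75, array([202., 253.])) 373 rect [ 486.2 -222.3] [40. 13.] 45.6 z [85. 95. 98.] med [ 484. -221.   95.]
(75, array([541., 280.])) 1650 rect [753.4  44.1] [43. 60.] 50.9 z [77. 93. 95.] med [745.  45.  93.]
(75, array([347., 387.])) 117 rect [ 730.1 -206.1] [10. 92.] 76.6 z [ 84. 100. 109.] med [ 710. -202.  100.]
t 2.1 ee [ 485. -110.  289.] psi 50.5 J [-0.32  0.19  1.69  0.    1.26 -1.2 ] w 65.0 F [ 0.1 -0.  -0.6]
  delta [ 0.32  0.11 21.56] twist [-0.  -0.  -0.1]
```

View pics/w1.png

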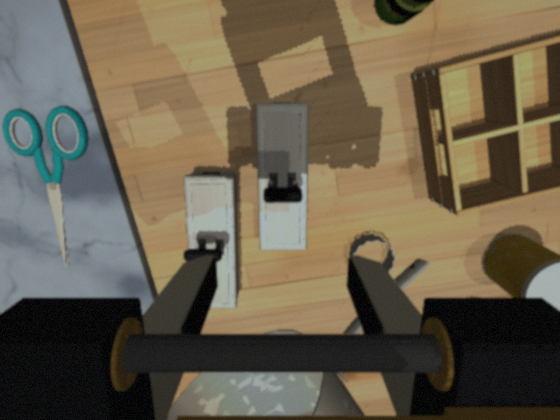

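Wrist view: tin A is centred at pixel (282,173) with its grip at (283,194), tin B's grip at (205,252); both agree with the side view. Grasping A.

Request:
move_arm(twist=[[0,0,0],[0,0,0],[0,0,0],[0,0,0],[0,0,0],[0,0,0],[0,0,0],[0,0,0],[0,0,0],[0,0,0],[0,0,0],[0,0,0],[0,0,0]], delta_pos=[[0,0.7,4],[0,0.7,9],[0,0.7,14],[0,0.7,18],[0,0.7,21.6],[0,0.7,21.6],[0,0.7,21.6],[0,0.7,21.6],[0,0.7,21.6],[0,0.7,21.6],[0,0.7,21.6],[0,0.7,21.6],[0,0.7,21.6]], claw=[0.4,0.4,0.4,0.4,0.4,0.4,0.4,-0.5,-0.5,-0.5,-0.5,-0.5,-0.5], grip_force=45)

```text
time: 3.78
ee_pos: [490.9, -114.2, 73.0]
ee_rot: [0.0, 0.904, 0.427, 0.0]
wrist_force: [1.3, 0.5, 5.5]
gripper_width: 0.426
```

Request:
move_arm(twist=[[0,0,0],[0,0,0],[0,0,0],[0,0,0],[0,0,0],[0,0,0],[0,0,0],[0,0,0],[0,0,0],[0,0,0],[0,0,0],[0,0,0]], delta_pos=[[0,0,-1],[0,0,-3],[0,0,-5],[0,0,-8],[0,0,-11],[0,0,-14],[0,0,-17],[0,0,-20],[0,0,-22],[0,0,-22],[0,0,-22],[0,0,-22]], claw=[-0.5,-0.5,-0.5,-0.5,-0.5,-0.5,-0.5,-0.5,-0.5,-0.5,-0.5,-0.5])

```text
time: 5.28
ee_pos: [489.9, -113.9, 291.4]
ee_rot: [-0.001, 0.904, 0.427, -0.001]
wrist_force: [-0.0, 0.8, -5.5]
gripper_width: 0.422
```

```bash
python3 - <<'E'
from h import *
c=cam('side','s1.png');W=pts(c);s,R=tool()
e=s['ee_pos']
r=np.hypot(W[...,0]-e[0],W[...,1]-e[1])
m=(r<130)&(W[...,2]>110)&(W[...,2]<e[2]+70)
p=W[m]
a=np.array([.773,-.635]);u=(p[:,:2]-e[:2])@a;v=(p[:,:2]-e[:2])@np.array([.635,.773])
k=np.abs(v)<40
for lo in range(-110,120,20):
    q=k&(u>lo)&(u<lo+20)
    if q.sum()>3: print(lo,q.sum(),np.round(np.percentile(p[q,2],[3,50,97])))
go(0,0,0,0)
cv2.imwrite('pics/s1c.png',cv2.resize(c['img'][30:240,230:510],None,fx=2,fy=2))
E
```

```text
-70 63 [205. 210. 215.]
-50 281 [198. 221. 233.]
-30 460 [193. 243. 354.]
-10 728 [215. 295. 353.]
10 200 [224. 269. 289.]
30 201 [244. 290. 308.]
50 127 [260. 293. 316.]
70 68 [278. 296. 312.]
90 4 [292. 297. 302.]
t 5.3 ee [ 490. -114.  292.] psi 50.6 J [-0.32  0.2   1.67  0.    1.27 -1.2 ] w 39.5 F [-0.1  0.2 -5.5]
  delta [-22.29 -45.05  29.26] twist [-0.1  0.1 50.6]
```

View pics/s1c.png

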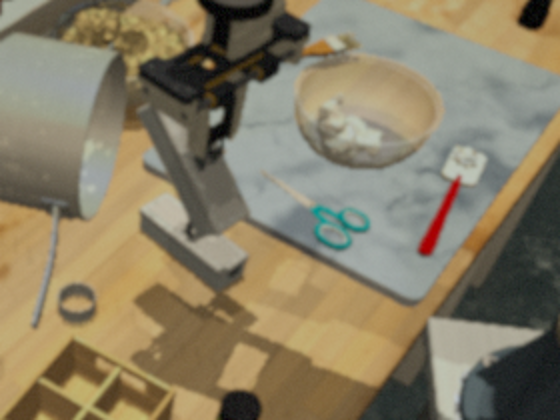

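Tin A is held (39.5 mm opening). Its handle-side view shows the end towards the robot and left (image (235,275) of the crop) dipping, so that end is heavy. I carry it over the crate, turned so the heavy end faces the back wall.

```bash
python3 - <<'E'
from h import *
go(592,77,290,-115)
E
```

```text
t 5.3 ee [ 490. -114.  292.] psi 50.6 J [-0.32  0.2   1.67  0.    1.27 -1.2 ] w 39.5 F [-0.1  0.2 -5.5]
  delta [21.23 -4.25  0.16] twist [  0.    0.2 165.6]
```

Request:
move_arm(twist=[[0,0,10],[0,0,20],[0,0,30],[0,0,40],[0,0,50],[0,0,60],[0,0,70],[0,0,80],[0,0,90],[0,0,100],[0,0,110],[0,0,120],[0,0,130],[0,0,140],[0,0,150],[0,0,158],[0,0,164],[0,0,165.6],[0,0,165.6],[0,0,165.6]], delta_pos=[[0.5,0,0],[2,0,0],[4,-0.5,0],[6,-1,0],[8,-1.5,0],[10,-2,0],[12,-2.5,0],[14,-3,0],[16,-3.5,0],[18,-4,0],[19.5,-4.2,0],[20.5,-4.2,0],[21.2,-4.2,0],[21.2,-4.2,0],[21.2,-4.2,0],[21.2,-4.2,0],[21.2,-4.2,0],[21.2,-4.2,0],[21.2,-4.2,0],[21.2,-4.2,0]], claw=[-0.5,-0.5,-0.5,-0.5,-0.5,-0.5,-0.5,-0.5,-0.5,-0.5,-0.5,-0.5,-0.5,-0.5,-0.5,-0.5,-0.5,-0.5,-0.5,-0.5])

```text
time: 7.82
ee_pos: [592.6, 76.3, 292.5]
ee_rot: [-0.0, -0.538, 0.843, 0.0]
wrist_force: [-0.5, 0.7, -4.3]
gripper_width: 0.431
```

```bash
cat >> h.py <<'E'
def prof(cams=('side','scene'),sdir=(.906,-.423),half=26,save=None,scale=2):
    """draw points of held tin in plane (s along sdir, z), s rel TCP"""
    s,R=tool();e=s['ee_pos'];sd=np.array(sdir);I=np.full((560,700,3),255,np.uint8)
    for n,col in zip(cams,((200,0,0),(0,0,200),(0,150,0))):
        c=cam(n);W=pts(c).reshape(-1,3);W=W[~np.isnan(W).any(1)]
        d=W[:,:2]-e[:2];u=d@sd;v=d@np.array([-sd[1],sd[0]])
        k=(abs(v)<half+8)&(abs(u)<170)&(W[:,2]<270)
        for a,z in zip(u[k],W[k,2]):
            cv2.circle(I,(int(350+a*2),int(550-z*2)),1,col,-1)
    for z in (0,80,100,200): cv2.line(I,(0,550-2*z),(20,550-2*z),(0,0,0),1)
    cv2.line(I,(350,0),(350,560),(180,180,180),1)
    cv2.imwrite('pics/'+save,I)
E
python3 - <<'E'
from h import *
go(592,77,290,-115)
prof(save='p1.png')
E
```

```text
t 7.8 ee [593.  76. 292.] psi -114.9 J [0.05 0.38 1.43 0.   1.34 2.06] w 40.1 F [-0.5  0.7 -4.3]
  delta [-0.03  0.09  0.25] twist [ 0.  -0.   0.1]
```

View pics/p1.png

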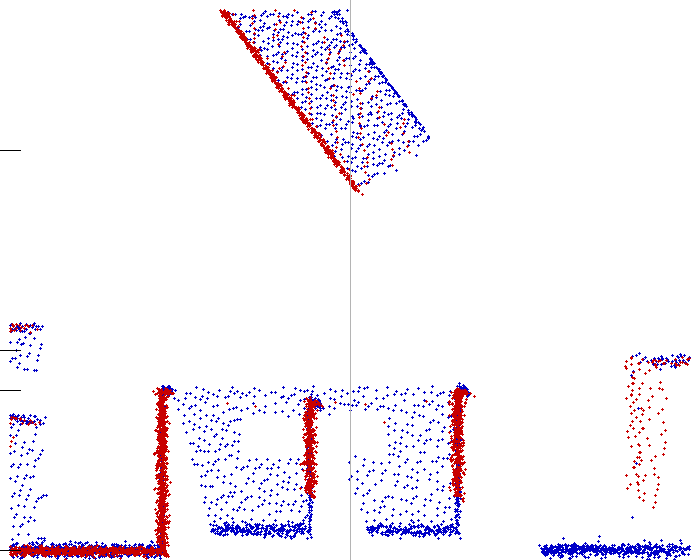

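The profile shows the tin hanging at about 53° from level, lower corner at (4, 179) relative to the tool, and the cell between s = -17 and +51. I lower it with the lid corner next to the back wall, then drag backwards to right it.

Request:
move_arm(twist=[[0,0,0],[0,0,0],[0,0,0],[0,0,0],[0,0,0],[0,0,0],[0,0,0],[0,0,0],[0,0,0],[0,0,0],[0,0,0],[0,0,0],[0,0,0],[0,0,0],[0,0,0],[0,0,0]], delta_pos=[[0,-0.5,2],[0,-1,5],[0,-1,8],[0,-1,11],[0,-1.1,13.4],[0,-1.1,13.4],[0,-1.3,14],[0,-1.5,14.5],[0,-1.8,14.9],[0,-2.3,15.3],[0,-2.8,15.8],[0,-3.3,16.4],[0,-3.8,17],[0,-4.1,17.3],[0,-4.3,17.5],[0,-4.3,17.5]], claw=[-0.5,-0.5,-0.5,-0.5,-0.5,-0.5,-0.5,-0.5,-0.5,-0.5,-0.5,-0.5,-0.5,-0.5,-0.5,-0.5])

```text
time: 9.93
ee_pos: [632.9, 57.8, 118.7]
ee_rot: [0.001, -0.537, 0.843, -0.001]
wrist_force: [2.2, -1.9, 5.0]
gripper_width: 0.421
```

```bash
python3 - <<'E'
from h import *
go(592,77,290,-115)
prof(save='p2.png')
E
```

```text
t 9.9 ee [633.  58. 119.] psi -115.0 J [ 0.02  0.61  1.5  -0.    1.02  2.03] w 39.2 F [ 2.2 -1.9  5. ]
  delta [ -0.03   4.46 -17.14] twist [-0.2  0.1 -0. ]
```

View pics/p2.png

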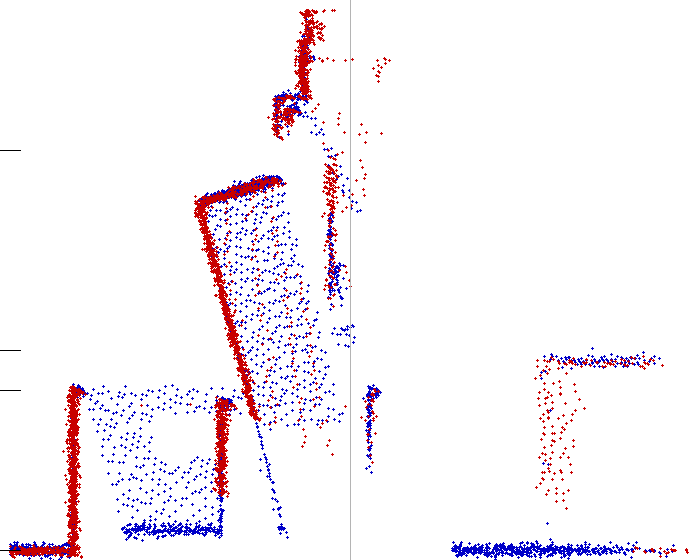

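Tin A now stands at about 76° with its lower edge on the cell floor. I finish straightening and press lightly down.

Request:
move_arm(twist=[[0,0,0],[0,0,0],[0,0,0],[0,0,0],[0,0,0],[0,0,0],[0,0,0],[0,0,0]], delta_pos=[[0,-0.4,0.2],[0,-0.8,0.5],[0,-1.2,0.8],[0,-1.5,1.1],[0,-1.8,1.3],[0,-1.9,1.5],[0,-1.9,1.5],[0,-1.9,1.5]], claw=[-0.5,-0.5,-0.5,-0.5,-0.5,-0.5,-0.5,-0.5])

```text
time: 11.02
ee_pos: [653.2, 48.9, 107.2]
ee_rot: [0.005, -0.537, 0.843, -0.004]
wrist_force: [7.3, -8.4, 19.7]
gripper_width: 0.426
```

```bash
python3 - <<'E'
from h import *
go(592,77,290,-115)
s,R=tool();e=s['ee_pos'];sd=np.array([.906,-.423])
c=cam('scene');W=pts(c).reshape(-1,3);W=W[~np.isnan(W).any(1)];d=W[:,:2]-e[:2];u=d@sd;v=d@np.array([.423,.906])
k=(abs(v)<34)&(u>-120)&(u<-15)
for z in range(70,190,10):
    q=k&(abs(W[:,2]-z)<5)
    if q.sum(): print(z,q.sum(),np.round(np.percentile(u[q],[5,50,95])),np.round(np.percentile(v[q],[2,98])))
E
```

```text
t 11.0 ee [653.  49. 107.] psi -115.0 J [ 0.    0.65  1.46 -0.    1.02  2.01] w 39.6 F [ 7.3 -8.4 19.7]
  delta [ -0.03   6.52 -18.36] twist [-0.7  0.2 -0. ]
70 199 [-89. -82. -45.] [-32.  33.]
80 79 [-61. -59. -36.] [-26.  27.]
90 84 [-62. -59. -37.] [-27.  27.]
100 89 [-61. -59. -39.] [-27.  27.]
110 80 [-62. -59. -38.] [-27.  27.]
120 87 [-62. -60. -46.] [-26.  27.]
130 91 [-63. -60. -35.] [-26.  27.]
140 90 [-62. -60. -37.] [-26.  28.]
150 88 [-63. -61. -32.] [-26.  28.]
160 95 [-63. -61. -33.] [-27.  28.]
170 97 [-63. -61. -35.] [-29.  28.]
180 250 [-62. -44. -23.] [-27.  27.]
```

Upright to about 1.3°, top at 180 mm as expected. Release and retreat, then go above tin B.

Request:
move_arm(twist=[[0,0,0],[0,0,0],[0,0,0],[0,0,0],[0,0,0],[0,0,0],[0,0,0],[0,0,0],[0,0,0],[0,0,0],[0,0,0],[0,0,0]], delta_pos=[[0,0,-0.2],[0,0,-0.2],[0,0,-0.2],[0,0,-0.2],[0,0,-0.2],[0,0,-1],[0,0,-4],[0,0,-8],[0,0,-13],[0,0,-18],[0,0,-20],[0,0,-20]], claw=[-0.5,0,0.4,0.4,0.4,0.4,0.4,0.4,0.4,0.4,0.4,0.4])

```text
time: 12.58
ee_pos: [649.2, 50.2, 304.5]
ee_rot: [0.001, -0.537, 0.843, -0.001]
wrist_force: [-0.7, 0.0, -1.3]
gripper_width: 0.702
```

```bash
python3 - <<'E'
from h import *
c=cam('scene','sc2.png');W=pts(c)
k=(np.hypot(W[...,0]-611,W[...,1]-69)<70)&(W[...,2]>165)&(W[...,2]<195)
blob(W,k,'tinA top')
c=cam('side');W=pts(c);z=W[...,2]
for lo,hi,mn in((38,52,300),(75,110,40)):
    n,l,st,ce=cv2.connectedComponentsWithStats(((z>lo)&(z<hi)&(W[...,1]<0)&(W[...,0]<640)).astype(np.uint8))
    for i in range(1,n):
        if st[i,4]>mn: blob(W,l==i,str(np.round(ce[i])))
go(484,-225,290,50)
E
```

```text
tinA top 334 rect [619.8  62.6] [57. 49.] 67.9 z [167. 179. 181.] med [612.  68. 179.]
[327. 147.] 821 rect [ 492.2 -225.2] [ 62. 173.] 49.5 z [40. 44. 47.] med [ 488. -216.   44.]
[504.  21.] 95 rect [-103.3 -932.7] [18. 36.] 68.1 z [ 78.  92. 108.] med [-103. -930.   92.]
[306.  62.] 422 rect [ 580.9 -567.6] [112. 125.] 7.1 z [76. 80. 96.] med [ 597. -568.   80.]
[412.  82.] 1584 rect [ 248.4 -494.6] [231. 223.] 77.3 z [ 77.  93. 109.] med [ 258. -519.   93.]
[329. 135.] 76 rect [ 486.3 -220.2] [40. 14.] 46.4 z [83. 94. 98.] med [ 488. -216.   94.]
[491. 209.] 137 rect [ 75.2 -23.3] [15. 46.] 2.7 z [ 76.  90. 107.] med [ 76. -31.  90.]
t 12.7 ee [648.  50. 302.] psi -115.0 J [0.01 0.48 1.26 0.   1.41 2.01] w 65.0 F [ 0.1 -0.1 -0.3]
  delta [31.88  3.27  1.18] twist [ 1.00e-01  1.00e-01 -1.65e+02]
```

Request:
move_arm(twist=[[0,0,5],[0,0,15],[0,0,15],[0,0,15],[0,0,15],[0,0,15],[0,0,15],[0,0,15],[0,0,15],[0,0,15]], delta_pos=[[4,0.5,1],[10,1,1],[16,2,1],[22,2.5,1],[28,3,1],[31.9,3.3,1],[31.9,3.3,1],[31.9,3.3,1],[31.9,3.3,1],[31.9,3.3,1]], claw=[0.4,0.4,0.4,0.4,0.4,0.4,0.4,0.4,0.4,0.4])

```text
time: 13.92
ee_pos: [484.5, -224.3, 292.4]
ee_rot: [-0.0, -0.423, 0.906, 0.0]
wrist_force: [0.4, -0.4, 0.2]
gripper_width: 0.697
```

```bash
python3 - <<'E'
from h import *
c=cam('wrist');W=pts(c);z=W[...,2]
for lo,hi,mn in((38,52,300),(75,110,40)):
    n,l,st,ce=cv2.connectedComponentsWithStats(((z>lo)&(z<hi)&(np.hypot(W[...,0]-490,W[...,1]+220)<200)).astype(np.uint8))
    for i in range(1,n):
        if st[i,4]>mn: blob(W,l==i,str(np.round(ce[i])))
go(486.2,-222.3,73,-130.5)
E
```

```text
[169.  44.] 531 rect [ 671.  -226.5] [13. 39.] 82.0 z [39. 45. 51.] med [ 671. -226.   45.]
[279. 163.] 6657 rect [ 494.6 -228.5] [ 58. 172.] 49.6 z [42. 44. 46.] med [ 507. -239.   44.]
[135.  52.] 764 rect [ 672.7 -203.4] [11. 36.] 76.6 z [ 78.  94. 108.] med [ 670. -204.   94.]
[279. 185.] 603 rect [ 489.6 -224.4] [40. 14.] 50.1 z [86. 96. 98.] med [ 490. -225.   96.]
t 14.0 ee [ 484. -224.  293.] psi -129.9 J [-0.52  0.25  1.6   0.    1.29  1.75] w 65.1 F [-0.2  0.1 -0.2]
  delta [-0.28 -0.   21.95] twist [0.  0.  0.6]
```

Request:
move_arm(twist=[[0,0,0],[0,0,0],[0,0,0],[0,0,0],[0,0,0],[0,0,0],[0,0,0],[0,0,0],[0,0,0],[0,0,0],[0,0,0],[0,0,0],[0,0,0]], delta_pos=[[-0.3,-0.3,4],[-0.3,-0.3,9],[-0.3,-0.3,14],[-0.3,-0.3,18],[-0.3,-0.3,21.9],[-0.3,-0.3,21.9],[-0.3,-0.3,21.9],[-0.3,-0.3,21.9],[-0.3,-0.3,21.9],[-0.3,-0.3,21.9],[-0.3,-0.3,21.9],[-0.3,-0.3,21.9],[-0.3,-0.3,21.9]], claw=[0.4,0.4,0.4,0.4,0.4,0.4,0.4,-0.5,-0.5,-0.5,-0.5,-0.5,-0.5], grip_force=45)

```text
time: 15.6
ee_pos: [488.6, -224.8, 74.1]
ee_rot: [0.0, -0.423, 0.906, -0.0]
wrist_force: [-2.1, 1.3, 5.1]
gripper_width: 0.426
```

Request:
move_arm(twist=[[0,0,0],[0,0,0],[0,0,0],[0,0,0],[0,0,0],[0,0,0],[0,0,0],[0,0,0],[0,0,0],[0,0,0],[0,0,0],[0,0,0]], delta_pos=[[0,0,-1],[0,0,-3],[0,0,-5],[0,0,-8],[0,0,-11],[0,0,-14],[0,0,-17],[0,0,-20],[0,0,-23],[0,0,-25],[0,0,-25],[0,0,-25]], claw=[-0.5,-0.5,-0.5,-0.5,-0.5,-0.5,-0.5,-0.5,-0.5,-0.5,-0.5,-0.5])

```text
time: 17.1
ee_pos: [487.8, -224.4, 322.4]
ee_rot: [-0.001, -0.423, 0.906, 0.001]
wrist_force: [0.8, -0.5, -7.5]
gripper_width: 0.428
```

```bash
python3 - <<'E'
from h import *
c=cam('side');W=pts(c);s,R=tool();e=s['ee_pos']
d=W[...,:2]-e[:2];u=d@np.array([.766,-.643]);v=d@np.array([.643,.766]);z=W[...,2]
k=(abs(v)<34)&(abs(u)<120)&(z>e[2]-160)&(z<e[2]+60)
for lo in range(-110,120,20):
    q=k&(u>lo)&(u<=lo+20)
    if q.sum()>3: print(lo,q.sum(),np.round(np.percentile(z[q]-e[2],[3,50,97])))
go(642,198,305,-115)
go(642,198,305,65)
E
```

```text
-110 122 [ 1.  9. 15.]
-90 348 [-12.  21.  34.]
-70 190 [-35.   3.  33.]
-50 167 [-54. -19.  11.]
-30 255 [-73. -22.  54.]
-10 462 [-88.   9.  55.]
10 116 [-107.  -78.  -50.]
30 50 [-98. -83. -66.]
t 17.1 ee [ 488. -224.  322.] psi -130.0 J [-0.52  0.24  1.54 -0.    1.36  1.75] w 39.8 F [-0.3 -0.1 -6.9]
  delta [-42.27  15.34   1.74] twist [  0.1  -0.  -15. ]
t 17.1 ee [ 488. -224.  322.] psi -130.0 J [-0.52  0.24  1.54 -0.    1.36  1.75] w 39.8 F [-0.3 -0.1 -6.9]
  delta [-42.27  15.34   1.74] twist [ -0.   -0.2 165. ]
```

Tin B's far end (away from the robot) dips, so that end is heavy; 15° of turn points it at the crate's back wall.

Request:
move_arm(twist=[[0,0,0],[0,0,-3],[0,0,-8],[0,0,-15],[0,0,-15],[0,0,-15],[0,0,-15],[0,0,-15],[0,0,-15],[0,0,-15],[0,0,-15],[0,0,-15],[0,0,-15],[0,0,-15],[0,0,-15],[0,0,-15],[0,0,-15]], delta_pos=[[-1,0.3,-1],[-4,1.4,-1.5],[-8,2.7,-1.5],[-12,4.1,-1.5],[-16,5.5,-1.5],[-20,6.8,-1.5],[-24,8.2,-1.5],[-28,9.6,-1.5],[-32,11,-1.5],[-36,12.3,-1.5],[-40,13.7,-1.5],[-42.5,14.5,-1],[-43.6,15,0],[-44.1,15.1,1],[-44.1,15.1,2],[-44.1,15.1,2],[-44.1,15.1,2]], claw=[-0.5,-0.5,-0.5,-0.5,-0.5,-0.5,-0.5,-0.5,-0.5,-0.5,-0.5,-0.5,-0.5,-0.5,-0.5,-0.5,-0.5])

```text
time: 19.27
ee_pos: [656.3, 209.6, 304.2]
ee_rot: [0.0, -0.537, 0.844, -0.0]
wrist_force: [-0.4, -0.1, -6.6]
gripper_width: 0.428
```

```bash
python3 - <<'E'
from h import *
go(655.6,211.1,292.5,-115)
prof(save='p3.png')
E
```

```text
t 19.3 ee [656. 210. 304.] psi -115.0 J [ 0.24  0.56  1.13 -0.    1.45  2.25] w 39.8 F [-0.4 -0.1 -6.6]
  delta [-0.1   0.12  1.17] twist [-0.  0. -0.]
```

View pics/p3.png

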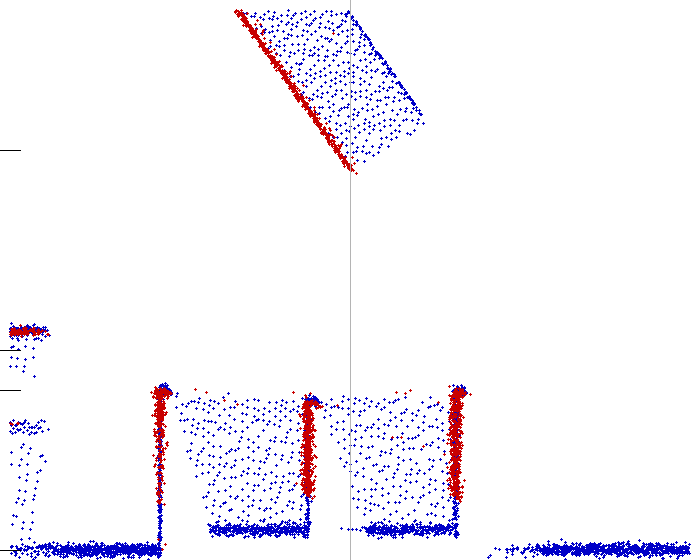

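Request:
move_arm(twist=[[0,0,0],[0,0,0],[0,0,0],[0,0,0],[0,0,0],[0,0,0],[0,0,0],[0,0,0],[0,0,0],[0,0,0],[0,0,0],[0,0,0],[0,0,0],[0,0,0],[0,0,0],[0,0,0]], delta_pos=[[-0.1,-0.4,3.2],[-0.1,-0.8,6.2],[-0.1,-0.8,9.2],[-0.1,-0.8,12.2],[-0.1,-0.9,14.6],[-0.1,-0.9,14.6],[-0.1,-1.1,15.2],[-0.1,-1.3,15.7],[-0.1,-1.6,16.1],[-0.1,-2.1,16.5],[-0.1,-2.6,17],[-0.1,-3.1,17.6],[-0.1,-3.6,18.2],[-0.1,-3.9,18.5],[-0.1,-4.1,18.7],[-0.1,-4.1,18.7]], claw=[-0.5,-0.5,-0.5,-0.5,-0.5,-0.5,-0.5,-0.5,-0.5,-0.5,-0.5,-0.5,-0.5,-0.5,-0.5,-0.5])

```text
time: 21.38
ee_pos: [696.8, 192.9, 119.8]
ee_rot: [0.003, -0.537, 0.843, -0.002]
wrist_force: [3.6, -4.5, 10.7]
gripper_width: 0.429
```

Request:
move_arm(twist=[[0,0,0],[0,0,0],[0,0,0],[0,0,0],[0,0,0],[0,0,0],[0,0,0],[0,0,0]], delta_pos=[[0,-0.4,0.2],[0,-0.8,0.5],[0,-1.2,0.8],[0,-1.5,1.1],[0,-1.8,1.3],[0,-1.9,1.5],[0,-1.9,1.5],[0,-1.9,1.5]], claw=[-0.5,-0.5,-0.5,-0.5,-0.5,-0.5,-0.5,-0.5])

```text
time: 22.38
ee_pos: [717.1, 184.5, 108.8]
ee_rot: [0.007, -0.537, 0.844, -0.004]
wrist_force: [9.4, -7.5, 25.0]
gripper_width: 0.428
```

```bash
python3 - <<'E'
from h import *
go(592,77,290,-115)
s,R=tool();e=s['ee_pos'];sd=np.array([.906,-.423])
c=cam('scene');W=pts(c).reshape(-1,3);W=W[~np.isnan(W).any(1)];d=W[:,:2]-e[:2];u=d@sd;v=d@np.array([.423,.906])
k=(abs(v)<34)&(u>-120)&(u<-15)
for z in range(70,190,10):
    q=k&(abs(W[:,2]-z)<5)
    if q.sum(): print(z,q.sum(),np.round(np.percentile(u[q],[5,50,95])),np.round(np.percentile(v[q],[2,98])))
E
```

```text
t 22.4 ee [717. 185. 109.] psi -115.1 J [ 0.19  0.8   1.18 -0.    1.14  2.2 ] w 39.8 F [ 9.4 -7.5 25. ]
  delta [ 14.9    6.51 -18.34] twist [-0.9  0.4 -0.1]
70 194 [-89. -83. -58.] [-32.  29.]
80 117 [-103.  -59.  -34.] [-28.  34.]
90 75 [-62. -60. -58.] [-28.  26.]
100 84 [-63. -61. -58.] [-27.  25.]
110 82 [-64. -61. -59.] [-28.  26.]
120 85 [-64. -62. -58.] [-29.  24.]
130 86 [-64. -62. -59.] [-27.  27.]
140 85 [-65. -63. -60.] [-28.  25.]
150 87 [-65. -63. -60.] [-28.  26.]
160 95 [-66. -63. -61.] [-27.  26.]
170 86 [-66. -64. -60.] [-28.  25.]
180 276 [-65. -47. -26.] [-28.  26.]
```

Tin B is on the floor, 3° off and still held; it should settle flat on release. Release, rise, and turn towards the jars.

Request:
move_arm(twist=[[0,0,0],[0,0,0],[0,0,0],[0,0,0],[0,0,0],[0,0,0],[0,0,0],[0,0,0],[0,0,0],[0,0,0],[0,0,0],[0,0,0]], delta_pos=[[0,-0.2,-0.1],[0,-0.2,-0.1],[0,-0.2,-0.1],[0,-0.2,-0.1],[0,-0.2,-0.1],[0,-0.2,-1],[0,-0.2,-4],[0,-0.2,-8],[0,-0.2,-13],[0,-0.2,-17],[0,-0.2,-18],[0,-0.2,-18]], claw=[-0.5,0,0.4,0.4,0.4,0.4,0.4,0.4,0.4,0.4,0.4,0.4])

```text
time: 23.92
ee_pos: [712.6, 184.9, 281.3]
ee_rot: [-0.0, -0.537, 0.843, 0.0]
wrist_force: [0.3, 0.1, -0.8]
gripper_width: 0.701
```

```bash
python3 - <<'E'
from h import *
go(545,385,280,64)
c=cam('scene');W=pts(c);z=W[...,2]
for n,(x,y) in dict(A=(611,69),B=(673,203)).items():
    k=(np.hypot(W[...,0]-x,W[...,1]-y)<45)
    blob(W,k&(z>172)&(z<195),n)
    u=(W[...,:2]-[608.5,151.5])@np.array([.906,-.423])
    for zz in(95,165):
        q=k&(abs(z-zz)<6);print(zz,q.sum(),np.round(np.median(u[q]),1))
E
```

```text
t 23.9 ee [713. 185. 281.] psi -115.0 J [0.19 0.67 0.99 0.   1.48 2.2 ] w 65.2 F [ 0.3  0.1 -0.8]
  delta [-11.05  23.65   0.13] twist [   0.    0. -179.]
A 266 rect [619.3  63.4] [57. 45.] 64.9 z [174. 179. 182.] med [615.  67. 179.]
95 100 27.6
165 121 27.8
B 282 rect [683.1 198.4] [57. 47.] 66.5 z [174. 179. 182.] med [678. 201. 179.]
95 94 27.6
165 110 27.6
```

Both tins stand upright (face offset within 0.2 mm over 70 mm height, tops at 179). Now the jars.

Request:
move_arm(twist=[[0,0,-10],[0,0,-20],[0,0,-30],[0,0,-40],[0,0,-50],[0,0,-60],[0,0,-70],[0,0,-80],[0,0,-90],[0,0,-100],[0,0,-110],[0,0,-120],[0,0,-130],[0,0,-140],[0,0,-150],[0,0,-160],[0,0,-170],[0,0,-179],[0,0,-179],[0,0,-179]], delta_pos=[[0,1,0],[-1,3,0],[-3,6,0],[-5,10,0],[-7,14,0],[-9,18,0],[-10,21,0],[-11,23.6,0],[-11,23.6,0],[-11,23.6,0],[-11,23.6,0],[-11,23.6,0],[-11,23.6,0],[-11,23.6,0],[-11,23.6,0],[-11,23.6,0],[-11,23.6,0],[-11,23.6,0],[-11,23.6,0],[-11,23.6,0]], claw=[0.7,0.7,0.7,0.7,0.7,0.7,0.7,0.7,0.7,0.7,0.7,0.7,0.7,0.7,0.7,0.7,0.7,0.7,0.7,0.7])

```text
time: 26.48
ee_pos: [545.2, 384.2, 280.7]
ee_rot: [-0.0, 0.849, 0.528, -0.001]
wrist_force: [0.4, -0.3, 0.4]
gripper_width: 0.85
```

```bash
python3 - <<'E'
from h import *
for n in('wrist','scene','side'):
    c=cam(n);W=pts(c);z=W[...,2]
    for x,y in((416,114),(497,283),(561,388)):
        k=(np.hypot(W[...,0]-x,W[...,1]-y)<45)&(z>102)&(z<122)
        if k.sum()>60: blob(W,k,n)
go(561,388,80,65)
E
```

```text
wrist 2038 rect [497.1 279.5] [48. 49.] 9.8 z [107. 109. 111.] med [496. 281. 109.]
wrist 1997 rect [560.8 385. ] [48. 48.] 64.0 z [109. 112. 113.] med [560. 386. 112.]
scene 311 rect [414.7 111.5] [47. 45.] 26.1 z [104. 111. 112.] med [412. 114. 111.]
scene 344 rect [494.5 279.8] [46. 47.] 11.5 z [104. 109. 110.] med [492. 282. 109.]
scene 381 rect [558.1 385.9] [48. 47.] 47.7 z [104. 111. 113.] med [554. 387. 111.]
side 433 rect [497.  282.3] [48. 47.] 8.8 z [106. 110. 112.] med [497. 283. 110.]
side 397 rect [557.3 390.1] [48. 40.] 49.6 z [106. 112. 114.] med [556. 394. 112.]
t 26.6 ee [545. 384. 281.] psi 63.9 J [ 0.54  0.52  1.24  0.    1.38 -0.57] w 78.7 F [ 0.3  0.6 -0.9]
  delta [ 1.03  1.25 20.13] twist [-0.   0.  -1.1]
```

Request:
move_arm(twist=[[0,0,-1],[0,0,-1],[0,0,-1],[0,0,-1],[0,0,-1],[0,0,-1],[0,0,-1],[0,0,-1],[0,0,-1],[0,0,-1],[0,0,-1],[0,0,-1],[0,0,-1]], delta_pos=[[0.8,1.3,3],[0.8,1.3,8],[0.8,1.3,13],[0.8,1.3,17],[0.8,1.3,20],[0.8,1.3,20],[0.8,1.3,20],[0.8,1.3,20],[0.8,1.3,20],[0.8,1.3,20],[0.8,1.3,20],[0.8,1.3,20],[0.8,1.3,20]], claw=[0.7,0.7,0.7,0.7,0.7,0.7,0,0,0,0,0,0,0], grip_force=25)

```text
time: 28.25
ee_pos: [560.9, 386.0, 82.5]
ee_rot: [0.0, 0.843, 0.537, 0.001]
wrist_force: [-1.1, -0.7, 6.8]
gripper_width: 0.528
```

```bash
python3 - <<'E'
from h import *
go(606.1,239.8,91,65)
E
```

```text
t 28.2 ee [561. 386.  82.] psi 65.0 J [ 0.53  0.73  1.38 -0.    1.03 -0.6 ] w 49.1 F [-1.1 -0.7  6.8]
  delta [-11.34  10.27  -0.86] twist [ 0.  -0.1 -0. ]
```

Request:
move_arm(twist=[[0,0,0],[0,0,0],[0,0,0],[0,0,0],[0,0,0],[0,0,0],[0,0,0],[0,0,0],[0,0,0],[0,0,0],[0,0,0],[0,0,0],[0,0,0],[0,0,0],[0,0,0],[0,0,0],[0,0,0]], delta_pos=[[0,0,0],[0,0,0],[0,0,-2],[0,0,-6],[0,0,-10],[-2,2,-13],[-5,4.5,-13],[-8,7,-13],[-10,9,-13],[-11.3,10.3,-13],[-11.3,10.3,-13],[-11.3,10.3,-13],[-11.3,10.3,-10],[-11.3,10.3,-6],[-11.3,10.3,-3],[-11.3,10.3,-1.3],[-11.3,10.3,-0.9]], claw=[-0.3,-0.3,-0.3,-0.3,-0.3,-0.3,-0.3,-0.3,-0.3,-0.3,-0.3,-0.3,-0.3,-0.3,-0.3,-0.3,-0.3])

```text
time: 30.38
ee_pos: [606.1, 240.5, 91.6]
ee_rot: [0.0, 0.843, 0.538, -0.0]
wrist_force: [-7.1, -4.5, 23.2]
gripper_width: 0.528
```

```bash
python3 - <<'E'
from h import *
go(606.1,239.8,91,65)
E
```

```text
t 30.4 ee [606. 241.  92.] psi 65.0 J [ 0.31  0.67  1.47 -0.    1.   -0.83] w 49.1 F [-7.1 -4.5 23.2]
  delta [-0.07  0.03  0.06] twist [0. 0. 0.]
```

Request:
move_arm(twist=[[0,0,0],[0,0,0],[0,0,0],[0,0,0],[0,0,0],[0,0,0],[0,0,0],[0,0,0],[0,0,0],[0,0,0],[0,0,0],[0,0,0],[0,0,0],[0,0,0],[0,0,0],[0,0,0]], delta_pos=[[0,0,-0.1],[0,0,-0.1],[0,0,-0.1],[0,0,-0.1],[0,0,-3],[0,0,-7],[0,0,-12],[0,0,-17],[-3,-1.8,-18],[-7,-4.2,-18],[-11,-6.7,-18],[-15,-9.1,-18],[-18,-10.9,-18],[-19.6,-11.9,-18],[-19.6,-11.9,-18],[-19.6,-11.9,-18]], claw=[0.1,0.4,0.4,0.4,0.4,0.4,0.4,0.7,0.7,0.7,0.7,0.7,0.7,0.7,0.7,0.7])

```text
time: 32.38
ee_pos: [416.1, 112.8, 270.8]
ee_rot: [0.0, 0.843, 0.537, 0.0]
wrist_force: [-0.8, -0.0, 0.4]
gripper_width: 0.851
```

```bash
python3 - <<'E'
from h import *
for n in('wrist','scene','side'):
    c=cam(n,'x_%s.png'%n);W=pts(c);z=W[...,2]
    for x,y,h in((416,114,112),(497,283,110),(606,240,122)):
        k=(np.hypot(W[...,0]-x,W[...,1]-y)<45)&(z>h-8)&(z<h+8)
        if k.sum()>60: blob(W,k,n)
go(415,113,82,65)
E
```

```text
wrist 2002 rect [416.4 109.9] [46. 46.] 65.0 z [110. 112. 113.] med [416. 111. 112.]
wrist 2220 rect [496.8 278.4] [48. 49.] 27.9 z [106. 110. 111.] med [495. 278. 110.]
wrist 183 rect [585.7 247.2] [31.  6.] 69.4 z [114. 119. 122.] med [584. 247. 119.]
scene 298 rect [414.7 111.7] [46. 45.] 49.4 z [106. 111. 113.] med [412. 113. 111.]
scene 344 rect [494.7 280.6] [47. 47.] 84.7 z [104. 109. 111.] med [491. 282. 109.]
scene 258 rect [603.2 239.7] [48. 47.] 37.7 z [116. 121. 123.] med [599. 243. 121.]
side 308 rect [417.3 113.4] [45. 46.] 33.6 z [107. 111. 114.] med [417. 115. 111.]
side 432 rect [496.7 282.8] [48. 47.] 9.8 z [106. 110. 112.] med [497. 284. 110.]
side 401 rect [605.7 242.3] [47. 49.] 9.7 z [117. 122. 124.] med [605. 245. 122.]
t 32.5 ee [416. 113. 270.] psi 65.0 J [ 0.16  0.07  1.87  0.    1.2  -0.98] w 79.2 F [ 0.4 -0.2 -0.9]
  delta [-0.03 -0.08 18.85] twist [-0.  0.  0.]
```

The first jar stands in front cell 1 (cap top at 122). Grasp the next.

Request:
move_arm(twist=[[0,0,0],[0,0,0],[0,0,0],[0,0,0],[0,0,0],[0,0,0],[0,0,0],[0,0,0],[0,0,0],[0,0,0],[0,0,0],[0,0,0],[0,0,0]], delta_pos=[[-0.1,0,3],[-0.1,0,8],[-0.1,0,12],[-0.1,0,16],[-0.1,0,18.8],[-0.1,0,18.8],[-0.1,0,18.8],[-0.1,0,18.8],[-0.1,0,18.8],[-0.1,0,18.8],[-0.1,0,18.8],[-0.1,0,18.8],[-0.1,0,18.8]], claw=[0.7,0.7,0.7,0.7,0.7,0.7,-0.3,-0.3,-0.3,-0.3,-0.3,-0.3,-0.3], grip_force=25)

```text
time: 34.15
ee_pos: [415.5, 111.7, 83.1]
ee_rot: [0.0, 0.843, 0.537, 0.0]
wrist_force: [-0.1, -1.2, 7.0]
gripper_width: 0.511
```

```bash
python3 - <<'E'
from h import *
go(539.3,96.6,92,65)
E
```

```text
t 34.1 ee [415. 112.  83.] psi 65.0 J [ 0.15  0.35  2.07 -0.    0.72 -0.98] w 47.5 F [-0.1 -1.2  7. ]
  delta [ 3.87 11.86 -0.87] twist [ 0.1 -0.  -0. ]
```

Request:
move_arm(twist=[[0,0,0],[0,0,0],[0,0,0],[0,0,0],[0,0,0],[0,0,0],[0,0,0],[0,0,0],[0,0,0],[0,0,0],[0,0,0],[0,0,0],[0,0,0],[0,0,0],[0,0,0],[0,0,0],[0,0,0]], delta_pos=[[0,0,0],[0,0,0],[0,0,-2],[0,0,-6],[0,0,-10],[1,2,-12],[2,5,-12],[3,8,-12],[3.6,10.5,-12],[3.9,11.9,-12],[3.9,11.9,-12],[3.9,11.9,-12],[3.9,11.9,-9],[3.9,11.9,-5],[3.9,11.9,-3],[3.9,11.9,-1.4],[3.9,11.9,-1]], claw=[-0.3,-0.3,-0.3,-0.3,-0.3,-0.3,-0.3,-0.3,-0.3,-0.3,-0.3,-0.3,-0.3,-0.3,-0.3,-0.3,-0.3])

```text
time: 36.28
ee_pos: [539.2, 96.6, 93.1]
ee_rot: [0.0, 0.843, 0.537, -0.0]
wrist_force: [-7.6, -3.8, 26.3]
gripper_width: 0.514
```

```bash
python3 - <<'E'
from h import *
go(496.5,280.5,80,65)
E
```

```text
t 36.3 ee [539.  97.  93.] psi 65.0 J [ 0.09  0.51  1.76 -0.    0.87 -1.04] w 47.8 F [-7.6 -3.8 26.3]
  delta [ 14.86 -11.64   1.31] twist [0. 0. 0.]
```

Request:
move_arm(twist=[[0,0,0],[0,0,0],[0,0,0],[0,0,0],[0,0,0],[0,0,0],[0,0,0],[0,0,0],[0,0,0],[0,0,0],[0,0,0],[0,0,0],[0,0,0],[0,0,0],[0,0,0]], delta_pos=[[0,0,-0.1],[0,0,-0.1],[0,0,-0.1],[0,0,-0.1],[0,0,-3],[0,0,-7],[0,0,-12],[0,0,-15],[3,-2.4,-15],[7,-5.5,-15],[11,-8.7,-15],[14,-11,-15],[14.8,-11.6,-15],[14.8,-11.6,-15],[14.8,-11.6,-15]], claw=[0.1,0.4,0.4,0.4,0.4,0.4,0.4,0.7,0.7,0.7,0.7,0.7,0.7,0.7,0.7])

```text
time: 38.15
ee_pos: [497.1, 278.8, 242.6]
ee_rot: [0.0, 0.844, 0.537, -0.0]
wrist_force: [0.4, -0.4, 0.1]
gripper_width: 0.851
```

Request:
move_arm(twist=[[0,0,0],[0,0,0],[0,0,0],[0,0,0],[0,0,0],[0,0,0],[0,0,0],[0,0,0],[0,0,0],[0,0,0],[0,0,0],[0,0,0]], delta_pos=[[0,0,3],[0,0,7],[0,0,11],[0,0,14],[0,0,16.2],[0,0,16.2],[0,0,16.2],[0,0,16.2],[0,0,16.2],[0,0,16.2],[0,0,16.2],[0,0,16.2]], claw=[0.7,0.7,0.7,0.7,0.7,0.7,-0.3,-0.3,-0.3,-0.3,-0.3,-0.3])

```text
time: 39.65
ee_pos: [497.1, 280.0, 81.2]
ee_rot: [0.0, 0.843, 0.537, 0.0]
wrist_force: [-0.7, -0.5, 6.3]
gripper_width: 0.531
```

```bash
python3 - <<'E'
from h import *
for n in('side','scene'):
    c=cam(n);W=pts(c);z=W[...,2]
    for x,y in((539,97),(606,240)):
        k=(np.hypot(W[...,0]-x,W[...,1]-y)<45)&(z>114)&(z<130)
        if k.sum()>60: blob(W,k,n)
go(572.7,168.2,90,65)
E
```

```text
side 393 rect [605.6 242.5] [47. 47.] 51.7 z [118. 122. 124.] med [605. 245. 122.]
scene 224 rect [536.9  96.8] [48. 46.] 88.1 z [116. 121. 123.] med [534.  99. 121.]
t 39.8 ee [497. 280.  81.] psi 65.0 J [ 0.43  0.56  1.71 -0.    0.87 -0.7 ] w 49.1 F [-1.4 -1.   5.5]
  delta [-6.93 11.58 -0.88] twist [ 0. -0.  0.]
```

Request:
move_arm(twist=[[0,0,0],[0,0,0],[0,0,0],[0,0,0],[0,0,0],[0,0,0],[0,0,0],[0,0,0],[0,0,0],[0,0,0],[0,0,0],[0,0,0],[0,0,0],[0,0,0],[0,0,0],[0,0,0],[0,0,0],[0,0,0]], delta_pos=[[0,0,-2],[0,0,-6],[0,0,-10],[0,0,-15],[-1,2,-16],[-2.5,5,-16],[-4.5,8,-16],[-6,10.5,-16],[-6.9,11.6,-16],[-6.9,11.6,-16],[-6.9,11.6,-16],[-6.9,11.6,-16],[-6.9,11.6,-12],[-6.9,11.6,-8],[-6.9,11.6,-5],[-6.9,11.6,-3],[-6.9,11.6,-1.4],[-6.9,11.6,-1]], claw=[-0.3,-0.3,-0.3,-0.3,-0.3,-0.3,-0.3,-0.3,-0.3,-0.3,-0.3,-0.3,-0.3,-0.3,-0.3,-0.3,-0.3,-0.3])

```text
time: 42.0
ee_pos: [572.7, 168.4, 91.1]
ee_rot: [0.0, 0.843, 0.538, -0.0]
wrist_force: [-7.6, -1.7, 23.7]
gripper_width: 0.532
```

```bash
python3 - <<'E'
from h import *
go(572.7,168.2,90,65)
E
```

```text
t 42.0 ee [573. 168.  91.] psi 65.0 J [ 0.21  0.59  1.63 -0.    0.93 -0.93] w 49.4 F [-7.6 -1.7 23.7]
  delta [-0.02  0.01  0.11] twist [-0.  0.  0.]
```

Request:
move_arm(twist=[[0,0,0],[0,0,0],[0,0,0],[0,0,0],[0,0,0],[0,0,0],[0,0,0],[0,0,0],[0,0,0],[0,0,0],[0,0,0],[0,0,0],[0,0,0],[0,0,0],[0,0,0]], delta_pos=[[0,0,-0.1],[0,0,-0.1],[0,0,-0.1],[0,0,-0.1],[0,0,-0.1],[0,0,-3],[0,0,-7],[0,0,-12],[0,0,-17],[0,-4,-20],[0,-9,-20],[0,-14,-20],[0,-19,-20],[0,-22,-20],[0,-22,-20]], claw=[0,0.25,0.25,0.25,0.25,0.25,0.25,0.25,0.25,0.25,0.25,0.25,0.25,0.25,0.25])

```text
time: 43.88
ee_pos: [372.2, 261.9, 291.0]
ee_rot: [-0.0, 0.843, 0.538, 0.0]
wrist_force: [0.1, -0.4, -0.3]
gripper_width: 0.622
```

```bash
python3 - <<'E'
from h import *
d0=np.load('s0.npz')
for n in('side','scene'):
    c=cam(n,'end_%s.png'%n);W=pts(c);z=W[...,2]
    for x,y in((539,97),(573,168),(606,240)):
        k=(np.hypot(W[...,0]-x,W[...,1]-y)<32)&(z>112)&(z<130)
        if k.sum()>60: blob(W,k,n+' jar')
    for x,y in((619,63),(683,198)):
        k=(np.hypot(W[...,0]-x,W[...,1]-y)<42)&(z>172)&(z<190)
        if k.sum()>60: blob(W,k,n+' tin')
    if n=='side':
        for nm,x,y,r,lo in(('bowl',718,387,75,15),('ring',641,-86,45,15),('drum',769,55,60,85)):
            for V in(d0['b'],W): blob(V,(np.hypot(V[...,0]-x,V[...,1]-y)<r)&(V[...,2]>lo)&(V[...,2]<110),nm)
go(0,0,0,0)
E
```

```text
side jar 306 rect [539.7  97.9] [44. 46.] 7.3 z [114. 121. 124.] med [540. 101. 121.]
side jar 348 rect [572.9 170.6] [47. 48.] 8.2 z [116. 119. 122.] med [573. 173. 119.]
side jar 408 rect [605.4 242.8] [47. 48.] 50.7 z [116. 122. 124.] med [605. 245. 122.]
side tin 420 rect [621.8  65.3] [57. 44.] 64.3 z [174. 180. 183.] med [622.  69. 180.]
side tin 518 rect [671.7 198.1] [57. 45.] 65.7 z [176. 180. 183.] med [671. 202. 180.]
bowl 2423 rect [715.8 386.3] [115. 114.] 10.4 z [20. 24. 44.] med [720. 384.  24.]
bowl 2425 rect [716.1 386.4] [116. 114.] 8.0 z [20. 24. 44.] med [720. 384.  24.]
ring 165 rect [650.  -84.5] [69. 56.] 9.3 z [15. 25. 38.] med [647. -90.  25.]
ring 102 rect [652.3 -97. ] [70. 34.] 11.1 z [18. 27. 43.] med [ 654. -103.   27.]
drum 634 rect [770.   55.3] [75. 74.] 74.5 z [91. 94. 97.] med [769.  57.  94.]
drum 633 rect [768.9  55.9] [73. 73.] 9.0 z [90. 94. 97.] med [769.  57.  94.]
scene jar 242 rect [536.4  96.5] [44. 47.] 16.8 z [114. 121. 123.] med [533.  99. 121.]
scene jar 243 rect [568.9 169.4] [46. 46.] 51.8 z [114. 119. 121.] med [567. 171. 119.]
scene jar 276 rect [602.4 240.7] [47. 48.] 50.6 z [114. 121. 123.] med [598. 243. 121.]
scene tin 219 rect [622.2  67.7] [50. 46.] 59.0 z [174. 179. 182.] med [617.  71. 179.]
scene tin 278 rect [669.4 196.6] [57. 45.] 64.1 z [174. 180. 182.] med [666. 200. 180.]
t 44.0 ee [374. 261. 291.] psi 65.0 J [ 0.51  0.1   1.78 -0.    1.25 -0.63] w 57.9 F [ 0.5  0.3 -0.1]
  delta [-39.48 -22.86  29.05] twist [ 0. -0. 65.]
```

View pics/end_side.png

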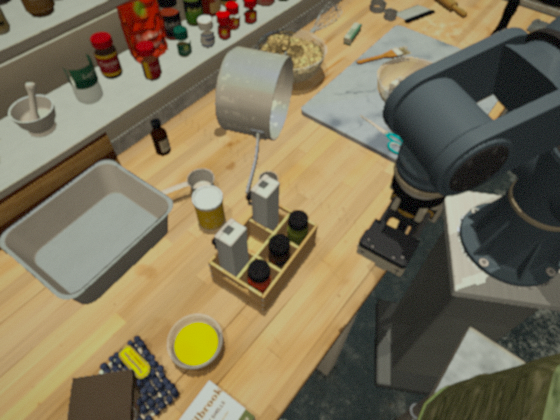

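Everything is in its cell: tins at pixels (265,200) and (231,248), jars at (298,225), (279,245) and (259,275). Tin B has shifted about 12 mm inside its cell, and tin A hides the ring here, so I check tin B's tilt and the ring in the scene view before handing in.

```bash
python3 - <<'E'
from h import *
d0=np.load('s0.npz')
c=cam('scene');W=pts(c)
for V in(d0['a'],W): blob(V,(np.hypot(V[...,0]-641,V[...,1]+86)<34)&(V[...,2]>15)&(V[...,2]<40),'ring')
z=W[...,2];u=(W[...,:2]-[608.5,151.5])@np.array([.906,-.423]);v=(W[...,:2]-[608.5,151.5])@np.array([.423,.906])
for n,v0 in(('A',-74),('B',74)):
    for zz in(130,170):
        q=(abs(v-v0)<38)&(u>-10)&(u<75)&(abs(z-zz)<5)
        print(n,zz,q.sum(),np.round(np.percentile(u[q],[10,30,50]),1),np.round(np.percentile(v[q],[3,97])))
E
```

```text
ring 162 rect [640.8 -87.8] [53. 56.] 66.4 z [16. 23. 30.] med [642. -88.  23.]
ring 163 rect [641.1 -88.2] [54. 56.] 71.0 z [16. 23. 30.] med [641. -89.  23.]
A 130 76 [25.4 26.8 27.7] [-89. -47.]
A 170 75 [25.5 26.5 27.5] [-88. -47.]
B 130 91 [14.1 15.5 16.1] [40. 93.]
B 170 101 [14.6 16.  16.8] [40. 94.]
```

Both tins are vertical and the ring has not moved, so I hand in.

```bash
python3 -c "
from bench import arm
print(arm.close_job())"
```

```text
the job is handed in; nothing more can be done
None
```

The crate is packed and handed in at about 44 s of the 184 s allowed. All three jars stand one per cell in the front row. Both tins stand in the two outer cells of the back row, heavy end down. I lifted each tin by its handle to see which end dipped, then straightened it against the crate's back wall.

**Last checks, before handing in:**
- **Jars:** the cap tops measured 119–122 mm above the worktop, which is what jars standing on the 10 mm cell floor should give.
- **Tins:** their tops measured 179–180 mm, and their faces shifted less than 1 mm over 40 mm of height, so they are upright.
- **Bowl, ring and drum:** each was within about 1 mm of its starting place. The ring was hidden behind a tin in the side view, so I confirmed it from the scene camera instead.
- **Robot:** the arm was clear of everything.

**One thing disagreed:** after I released the left tin, a later reading put it about 12 mm away from its first position. It was still upright and near the middle of its cell. I don't know whether it was the expected knock or the gripper brushing it.

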